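# Load the sample jars on the laboratory shaker and lock the clamp bar

### The job

Load the shaker for its next run: at each end of its clamp bar, still locked from the last one, push the sprung stud in, turn its wing a quarter turn back (anticlockwise) and let it spring up, then draw the bar back. Stand every small white red-capped sample jar upright in the fixed jaw's notches, one to a notch (two jars go in the two outer notches, to balance the load), slide the bar fully home against them and lock both studs again: push in, quarter turn clockwise, let go. Do not knock over or shift the brown bottle behind the shaker.

Things in the scene. Friction and masses are not known exactly. Their poses are not given: they have to be found in the camera images.
- shaker: laboratory shaker fixed to the bench: white housing 190 x 240 mm, the rubber mat of its platform 58 mm above the bench. Origin: centre of its underside; x to its back (away from the panel with display and knob), y to its left, z up. A fixed jaw with three V notches stands at the back of the platform, its top 74 mm above the bench, its teeth 16 mm and V tips 27 mm behind the row of places
- place_l (a point): left place for a jar (shaker y +60 mm): the point on the mat where the jar's underside centre is when it sits in the fixed jaw's left V notch; frame as the shaker's
- place_m (a point): middle place for a jar (shaker y 0), as place_l
- place_r (a point): right place for a jar (shaker y -60 mm), as place_l
- clamp_bar (a joint): sliding clamp bar, along the shaker's +x (m): 0 drawn fully back, 0.050 at its stop, home; needs 3 N, stays where left until locked. Bar top 74 mm above the bench. At the stop its V notches hold jars at the places with about 1 mm of play and its teeth are 16 mm in front of the row of places (66 mm when fully back). Closing, it pushes jars up to 15 mm off into the notches
- bar_grip (a point): the point to grip on the clamp bar's black upright grip plate, which moves with the bar: 12 mm thick (shaker y), 36 mm long (shaker x), its top 13 mm above this point, the bar's top 29 mm below it; frame as the shaker's
- stud_l (a joint): how far the left locking stud is pushed in, downwards (m): 0 up, 0.0145 fully in, about 0.008 when locked. A spring pushes it up (2 N at 0, 8 N fully in). It goes in only while the clamp bar is at its stop, over the slot, and the wing is unturned; elsewhere it is stopped at about 0.001
- stud_l_turn (a joint): turn of the left stud (rad), growing CLOCKWISE seen from above: 0 unlocked, 1.48 the end stop. It turns freely while the stud is pushed in at least 0.0128; a notch or slot holds it otherwise. Let go past about 1.3 it springs up into the notch and stays locked at 0.008; let go below 0.1 it springs up to 0
- stud_l_wing (a point): centre of the left stud's upright steel wing, on the stud's axis (moves with bar and stud): the point to grip. Wing 10 mm thick, 36 mm long, its top 12 mm above and foot 16 mm below this point; the bar's top is 40 mm below it (25 mm with the stud fully in). z up; long along this frame's x, which lies along the shaker's x when unlocked and turns with the stud
- stud_r (a joint): how far the right locking stud is pushed in, downwards (m): 0 up, 0.0145 fully in, about 0.008 when locked. A spring pushes it up (2 N at 0, 8 N fully in). It goes in only while the clamp bar is at its stop, over the slot, and the wing is unturned; elsewhere it is stopped at about 0.001
- stud_r_turn (a joint): turn of the right stud (rad), growing CLOCKWISE seen from above: 0 unlocked, 1.48 the end stop. It turns freely while the stud is pushed in at least 0.0128; a notch or slot holds it otherwise. Let go past about 1.3 it springs up into the notch and stays locked at 0.008; let go below 0.1 it springs up to 0
- stud_r_wing (a point): centre of the right stud's upright steel wing, on the stud's axis (moves with bar and stud): the point to grip. Wing 10 mm thick, 36 mm long, its top 12 mm above and foot 16 mm below this point; the bar's top is 40 mm below it (25 mm with the stud fully in). z up; long along this frame's x, which lies along the shaker's x when unlocked and turns with the stud
- jar_1: white screw-cap sample jar with a red cap, 46 mm diameter, 71 mm high, about 0.16 kg, part-filled so that its weight sits low, standing on the bench; one of two or three alike (absent in some starts). Origin: centre of its underside, z up. The body is straight-sided up to about 45 mm; grip it there
- jar_2: white screw-cap sample jar with a red cap, 46 mm diameter, 71 mm high, about 0.16 kg, part-filled so that its weight sits low, standing on the bench; one of two or three alike (absent in some starts). Origin: centre of its underside, z up. The body is straight-sided up to about 45 mm; grip it there
- jar_3: white screw-cap sample jar with a red cap, 46 mm diameter, 71 mm high, about 0.16 kg, part-filled so that its weight sits low, standing on the bench; one of two or three alike (absent in some starts). Origin: centre of its underside, z up. The body is straight-sided up to about 45 mm; grip it there
- amber_bottle: brown bottle with a black cap, 58 mm diameter, 114 mm high, a bystander behind the shaker; origin at its underside

How it is judged:
On the way, in this order (a step that is already met when the one before it is completed fails the run):
1. all jars stand at places in front of the notches, both outer ones taken, with the clamp bar drawn back (((horizontal distance between jar_1 and place_l below 0.015 m and z of jar_1 in the frame of place_l below 0.006 m) or (horizontal distance between jar_1 and place_m below 0.015 m and z of jar_1 in the frame of place_m below 0.006 m) or (horizontal distance between jar_1 and place_r below 0.015 m and z of jar_1 in the frame of place_r below 0.006 m)) and angle between each of jar_1, jar_2, jar_3's own z axis and vertical below 0.15 rad and linear speed of each of jar_1, jar_2, jar_3 below 0.02 m/s and ((horizontal distance between jar_2 and place_l below 0.015 m and z of jar_2 in the frame of place_l below 0.006 m) or (horizontal distance between jar_2 and place_m below 0.015 m and z of jar_2 in the frame of place_m below 0.006 m) or (horizontal distance between jar_2 and place_r below 0.015 m and z of jar_2 in the frame of place_r below 0.006 m)) and ((horizontal distance between jar_3 and place_l below 0.015 m and z of jar_3 in the frame of place_l below 0.006 m) or (horizontal distance between jar_3 and place_m below 0.015 m and z of jar_3 in the frame of place_m below 0.006 m) or (horizontal distance between jar_3 and place_r below 0.015 m and z of jar_3 in the frame of place_r below 0.006 m)) and ((horizontal distance between jar_1 and place_l below 0.015 m and z of jar_1 in the frame of place_l below 0.006 m) or (horizontal distance between jar_2 and place_l below 0.015 m and z of jar_2 in the frame of place_l below 0.006 m) or (horizontal distance between jar_3 and place_l below 0.015 m and z of jar_3 in the frame of place_l below 0.006 m)) and ((horizontal distance between jar_1 and place_r below 0.015 m and z of jar_1 in the frame of place_r below 0.006 m) or (horizontal distance between jar_2 and place_r below 0.015 m and z of jar_2 in the frame of place_r below 0.006 m) or (horizontal distance between jar_3 and place_r below 0.015 m and z of jar_3 in the frame of place_r below 0.006 m)) and value of joint clamp_bar below 0.04 m), for 0.2 s.
2. the clamp bar is home against the jars, the studs not yet pushed in (value of joint clamp_bar above 0.047 m and value of joint each of stud_l, stud_r below 0.004 m), for 0.2 s.
At the end, for the whole second after the job is handed in: Every jar stands upright and still on the mat within 8 mm of a place, both outer places taken; the clamp bar is within 3 mm of its stop; both studs are locked: sprung up to 6 to 9.8 mm of depth, turned clockwise more than 1.2 rad (((horizontal distance between jar_1 and place_l below 0.008 m and z of jar_1 in the frame of place_l below 0.006 m) or (horizontal distance between jar_1 and place_m below 0.008 m and z of jar_1 in the frame of place_m below 0.006 m) or (horizontal distance between jar_1 and place_r below 0.008 m and z of jar_1 in the frame of place_r below 0.006 m)) and angle between each of jar_1, jar_2, jar_3's own z axis and vertical below 0.15 rad and linear speed of each of jar_1, jar_2, jar_3 below 0.02 m/s and ((horizontal distance between jar_2 and place_l below 0.008 m and z of jar_2 in the frame of place_l below 0.006 m) or (horizontal distance between jar_2 and place_m below 0.008 m and z of jar_2 in the frame of place_m below 0.006 m) or (horizontal distance between jar_2 and place_r below 0.008 m and z of jar_2 in the frame of place_r below 0.006 m)) and ((horizontal distance between jar_3 and place_l below 0.008 m and z of jar_3 in the frame of place_l below 0.006 m) or (horizontal distance between jar_3 and place_m below 0.008 m and z of jar_3 in the frame of place_m below 0.006 m) or (horizontal distance between jar_3 and place_r below 0.008 m and z of jar_3 in the frame of place_r below 0.006 m)) and ((horizontal distance between jar_1 and place_l below 0.008 m and z of jar_1 in the frame of place_l below 0.006 m) or (horizontal distance between jar_2 and place_l below 0.008 m and z of jar_2 in the frame of place_l below 0.006 m) or (horizontal distance between jar_3 and place_l below 0.008 m and z of jar_3 in the frame of place_l below 0.006 m)) and ((horizontal distance between jar_1 and place_r below 0.008 m and z of jar_1 in the frame of place_r below 0.006 m) or (horizontal distance between jar_2 and place_r below 0.008 m and z of jar_2 in the frame of place_r below 0.006 m) or (horizontal distance between jar_3 and place_r below 0.008 m and z of jar_3 in the frame of place_r below 0.006 m)) and value of joint clamp_bar above 0.047 m and value of joint stud_l between 0.006 and 0.0098 m and value of joint each of stud_l_turn, stud_r_turn above 1.2 rad and value of joint stud_r between 0.006 and 0.0098 m); the robot touches nothing.
It fails at once if the brown bottle is shifted more than 3 cm or tipped (distance of amber_bottle from where it was at the start of the episode above 0.03 m or angle between amber_bottle's own z axis and vertical above 0.4 rad).
Of jar_1, jar_2, jar_3 only 2 to 3 are there at a start; the rules pass over those that are not, and their reading is None.
At some moment in a run one of jar_1, jar_2, jar_3 may be knocked a few centimetres aside while the robot is not near it.
Once in a run the grip may slacken for a moment while it holds something.
It also fails if it takes over 208 s, if anything falls off the work surface, if the arm or the gripper's body presses on something with over 40 N, if the wrist force passes 120 N, or if a joint passes its speed limit or range.

### The arm

A 7-joint arm with a two-finger parallel gripper is mounted at the origin on a cart in front of the work surface, level with it; the furniture and walls round the work are solid. World frame = base frame: x ahead of the robot, y to its left, z up, the work surface at z = 0. Lengths are in m, angles in rad, forces in N, time in s.
With the tool pointing down it reaches from about 0.425 to 0.925 m from the base axis. Payload 6.8 kg.
Tool frame: the origin (TCP) lies on the front face of the gripper's body, between the roots of the fingers; the fingertips stand 73 mm ahead of it and the grasp point (between the pads) lies 54 mm ahead of it (env.nose_length is the distance from the TCP to the fingertips, in m); z points along the fingers, y is the direction in which the jaws open and shut (so a half turn about z gives the same grasp; the last joint's range is limited). The gripper opens to 85 mm and grips with 20 to 120 N. Pads are 22 mm wide; open, the fingers measure 114 mm over their backs; the gripper's body (76 mm by 85 mm) begins 54 mm behind the grasp point. The pads swing forward as they close: fully open they stand 13 mm farther back than shut.
Start: joints at [-1.401, 0.477, 0.022, 1.555, -0.011, 1.109, -0.083], TCP at [0.185, 0.649, 0.304] pointing down, gripper open.
Joint ranges: [-2.96, 2.96], [-0.34, 2.1], [-1.41, 1.46], [0.24, 2.44], [-1.37, 4.51], [0.17, 1.92], [-2.96, 2.96]. Speed limits (rad/s): [2.39, 2.39, 3.14, 3.14, 3.14, 3.14, 3.14].

### API

Orientations are given as a unit quaternion [w, x, y, z].
In Python, from cell import env, kin, camera, calibration, job gives the robot as it stands. The module is installed in compiled form; this text tells all that it offers. Calls block until the motion is done:
- env.reach(position, orientation): joint-space move of the TCP to a pose.
- env.movel(position, velocity=0.15, rot=None, stop_force=None): straight line of the TCP; rot=None keeps the orientation; velocity is the mean speed in m/s. With stop_force (N) it stops when the force on the tool has changed by that much, and returns True; else False.
- env.goto_joints(angles): joint-space move.
- env.grip(opening, f_grip=None): finger opening in m; f_grip is the grip in N (None keeps the last); returns when the fingers have stopped.
- env.dwell(seconds).
- kin.inverse_kinematics(position, orientation): joint angles nearest the present ones, or None.
- env.get_state(): the state.
- camera(name): name is "scene" or "top" or "wrist"; returns (picture, depth): 400x640x3 uint8, blue, green, red; 400x640 float32, m along the optical axis (not along the pixel's ray), 0 where there is no reading.
- calibration(name): a dict with "fx", "fy", "cx", "cy" (pixels), "rvec" (rotation vector, rad) and "tvec" (3), from world to camera coordinates, as OpenCV has them. Camera axes: x right, y down, z forward; pixel columns grow to the right and rows downward; lengths in m; the calibration is good to about 2 mm. A picture is of the moment at which its call begins: read the wrist's pose just before it. calibration takes no time and is no camera call; for the wrist camera it gives the pose at the moment of the call.
A pose or a line that the arm cannot do raises env.PlanningError and nothing moves.
- job.job_done(): hands the job in, once; it reports no verdict.
The state is a dict: "time": time; "qpos": joint angles; "joint_velocities": joint speeds; "joint_torque": joint torques, N m; "tcp_pos": TCP position; "orientation": TCP orientation; "force": force on the tool from outside, world axes, zero at the start; "torque": the same for the moment, N m; "opening": finger opening in m.
Only numpy, scipy, OpenCV 4.12 (cv2) and the standard library are available. Lean on these libraries where they do the work, as an engineer would, in place of code of your own. Each camera call takes 0.05 s, during which the arm holds its last target. There are 200 camera calls.

## Working session

There is one attempt and no reset: what is moved stays moved. The work goes in short steps, each a Python script; the robot and the scene stay as the last script left them, time stands still between calls to the robot, and variables do not carry over. Pictures are saved under pics/ and viewed, about 12 in all and at most 16, crops included, and the job is handed in when it is done.

```bash
ls; mkdir -p pics
python3 - <<'E'
from cell import env,kin,camera,calibration,job
import cv2,numpy as np
for n in("scene","top"):
    p,d=camera(n); cv2.imwrite(f"pics/{n}0.png",p); np.save(f"pics/{n}0.npy",d)
    c=calibration(n); R=cv2.Rodrigues(np.array(c["rvec"],float))[0]; print(n,{k:np.round(c[k],4) for k in c}, -R.T@np.array(c["tvec"]).ravel())
print(env.get_state()); print(env.nose_length)
E
```

```text
pics
scene {'fx': np.float64(416.9856), 'fy': np.float64(416.9856), 'cx': np.float64(317.4993), 'cy': np.float64(199.6444), 'rvec': array([ 0.6208, -2.4731,  1.4239]), 'tvec': array([0.5858, 0.1813, 0.7665])} [0.26502307 0.78052777 0.53308224]
top {'fx': np.float64(409.8717), 'fy': np.float64(409.8717), 'cx': np.float64(314.4813), 'cy': np.float64(201.661), 'rvec': array([ 2.192 , -2.1967,  0.0532]), 'tvec': array([0.1266, 0.6002, 1.0866])} [0.54425382 0.12260625 1.11617857]
{'time': 0.1, 'qpos': array([-1.40110664,  0.47771482,  0.02235917,  1.55636378, -0.01149375,
        1.10929856, -0.08308414]), 'joint_velocities': array([-8.92106883e-04, -4.26084252e-04,  2.61060806e-04, -1.93315356e-03,
        6.85509377e-04, -5.13618163e-05, -1.77137022e-03]), 'joint_torque': array([ 4.41638811e-03, -5.97763002e+01,  1.61371440e+00, -2.81954527e+01,
        1.28452064e-02,  4.99392656e-03, -7.03993408e-06]), 'tcp_pos': array([0.18500412, 0.64871524, 0.30302019]), 'orientation': array([-4.80965606e-05,  1.38436810e-01,  9.90370922e-01, -8.26639524e-04]), 'force': array([0.2538952 , 0.33041941, 0.8423386 ]), 'torque': array([-0.04979263,  0.0135197 ,  0.05243315]), 'opening': 0.08546943763559235}
0.0726
```

View pics/top0.png

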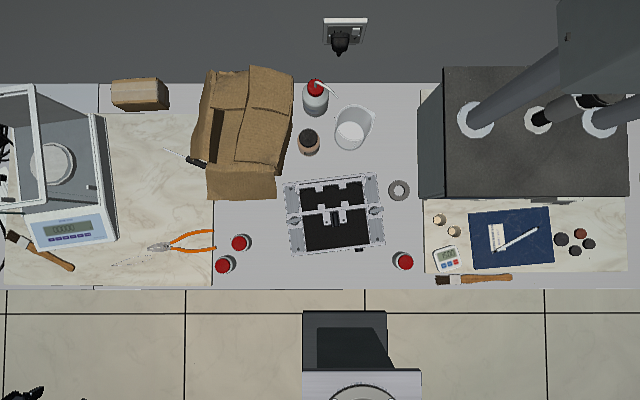

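View pics/scene0.png

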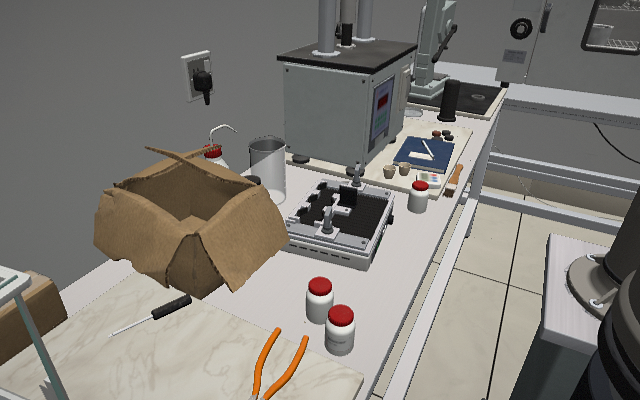

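The top view shows jars at (239,242), (223,265) and (403,262). The shaker is around (335,215) with its panel towards the robot, and the brown bottle is at (308,140). I'll zoom in and measure.

```bash
cat > h.py <<'E'
from cell import env,kin,camera,calibration,job
import cv2,numpy as np
def cal(n):
    c=calibration(n); R=cv2.Rodrigues(np.array(c["rvec"],float))[0]; t=np.array(c["tvec"],float).ravel()
    return c,R,t
def ray(n,u,v,z,C=None):
    c,R,t=C or cal(n); o=-R.T@t
    d=R.T@np.array([(u-c["cx"])/c["fx"],(v-c["cy"])/c["fy"],1.]); return o+d*(z-o[2])/d[2]
def cloud(n,d,C=None):
    c,R,t=C or cal(n); v,u=np.indices(d.shape)
    P=np.stack([(u-c["cx"])/c["fx"]*d,(v-c["cy"])/c["fy"]*d,d],-1)
    P=(P-t)@R; P[d<=0]=np.nan; return P
def redmask(p):
    h=cv2.cvtColor(p,cv2.COLOR_BGR2HSV)
    return (((h[...,0]<8)|(h[...,0]>172))&(h[...,1]>150)&(h[...,2]>70)).astype(np.uint8)
E
python3 - <<'E'
from h import *
p=cv2.imread("pics/top0.png"); d=np.load("pics/top0.npy")
P=cloud("top",d); m=redmask(p)
n,l,s,c=cv2.connectedComponentsWithStats(m)
for i in range(1,n):
    if s[i,4]>60:
        q=P[l==i]; print(s[i],c[i],np.nanmedian(q,0), np.nanmax(q[:,2]), ray("top",*c[i],0.071))
cv2.imwrite("pics/crop1.png",cv2.resize(p[165:265,270:395],None,fx=6,fy=6,interpolation=cv2.INTER_CUBIC))
# shaker: housing top region, points with z>.03 in area
X=P.reshape(-1,3); 
for (u,v) in [(293,219),(375,211),(308,140),(330,190),(334,214),(335,235),(300,185),(290,250),(290,240)]:
    print((u,v),np.round(P[v,u],4))
E
```

```text
[307  79  17  17 168] [314.30357143  87.30952381] [0.86281107 0.12559179 0.15910726] 0.16366650767821508 [0.89423978 0.12504996 0.071     ]
[232 236  14  15 163] [238.54601227 243.11042945] [0.49293149 0.31769299 0.07260196] 0.0778642875720799 [0.49259551 0.31839976 0.071     ]
[399 255  14  15 165] [405.41212121 261.95151515] [ 0.44427318 -0.10377396  0.07267155] 0.07716932030034963 [ 0.44424279 -0.10480316  0.071     ]
[215 259  15  14 161] [221.80745342 265.53416149] [0.43633428 0.35978966 0.07291602] 0.07765178781336711 [0.43605825 0.36042731 0.071     ]
(293, 219) [0.5531 0.1774 0.119 ]
(375, 211) [ 0.5722 -0.0223  0.1177]
(308, 140) [0.7483 0.1408 0.1117]
(330, 190) [0.6285 0.085  0.0571]
(334, 214) [0.565  0.0777 0.1201]
(335, 235) [0.5122 0.0725 0.0558]
(300, 185) [0.6399 0.162  0.0764]
(290, 250) [0.4704 0.1918 0.0033]
(290, 240) [0.4998 0.1882 0.0612]
```

View pics/crop1.png

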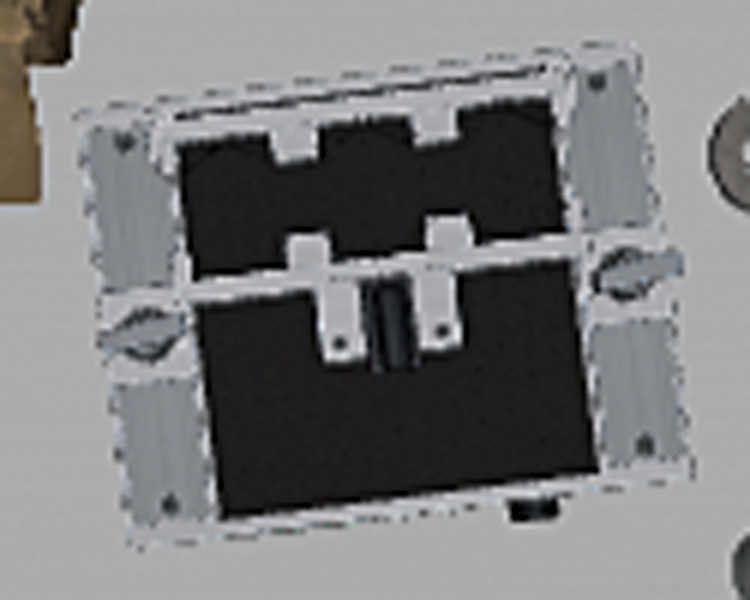

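The crop shows both wings turned across and the bar home, with the grip plate near (390,325) in the crop. Next I'll check IK branches and obstacle heights, then take a wrist view over the shaker.

```bash
cat >> h.py <<'E'
def Q(th):  # tool down, jaw axis (tool y) at world angle th
    f=(th+np.pi/2)/2; return np.array([0,np.cos(f),np.sin(f),0.])
E
python3 - <<'E'
from h import *
d=np.load("pics/top0.npy"); P=cloud("top",d)
for name,(v0,v1,u0,u1) in dict(box=(65,205,185,280),beaker=(100,152,332,378),squeeze=(75,118,300,330)).items():
    q=P[v0:v1,u0:u1].reshape(-1,3); q=q[q[:,2]>.03]; print(name,np.nanmin(q,0),np.nanmax(q,0))
q=P[65:205,185:285].reshape(-1,3); q=q[(q[:,2]>.08)]; 
for zz in (.1,.15,.2): 
    k=q[q[:,2]>zz]; 
    if len(k): print(zz,len(k),k.min(0),k[:,1].min())
c,R,t=cal("wrist"); s=env.get_state(); print("cam",-R.T@t, R[2], s["tcp_pos"])
for nm,pos in dict(L=(.553,.177),R=(.572,-.022),m=(.56,.08),pl=(.60,.145),pr=(.61,.025),j1=(.4926,.318),j2=(.436,.36),j3=(.444,-.105)).items():
  for z in (.094,.16,.25):
    print(nm,z,end=' ')
    for deg in (-85,5,95,185):
        r=kin.inverse_kinematics(np.array([*pos,z]),Q(np.radians(deg))); print(deg,None if r is None else np.round(r[[0,4,6]],2),end=' ')
    print()
E
```

```text
box [0.60204426 0.20431975 0.03001657] [0.94166145 0.47321651 0.21191921]
beaker [ 0.73932744 -0.01963788  0.0301675 ] [0.82682716 0.07347689 0.15544198]
squeeze [0.83317274 0.08565705 0.03025819] [0.94130659 0.16334145 0.20985695]
0.1 8811 [0.6204686  0.19297457 0.10000269] 0.19297456837489574
0.15 6613 [0.65430512 0.19297457 0.15000664] 0.19297456837489574
0.2 1444 [0.68238321 0.19297457 0.20000391] 0.19297456837489574
cam [0.10875137 0.67254717 0.37382309] [ 0.30147897 -0.08787717 -0.94941457] [0.18500412 0.64871524 0.30302019]
L 0.094 -85 [-0.81 -0.53 -1.43] 5 [-0.73 -0.42  0.04] 95 [-0.51 -0.12  1.35] 185 [-0.25  0.21  2.63] 
L 0.16 -85 [-0.88 -0.47 -1.47] 5 [-0.77 -0.35 -0.02] 95 [-0.56 -0.14  1.36] 185 [-0.28  0.12  2.7 ] 
L 0.25 -85 [-0.96 -0.37 -1.55] 5 [-0.82 -0.26 -0.09] 95 [-0.62 -0.12  1.36] 185 [-0.34  0.04  2.77] 
R 0.094 -85 [-0.48 -0.55 -1.06] 5 [-0.4  -0.44  0.41] 95 [-0.28 -0.28  1.83] 185 [-0.86 -1.24 -2.07] 
R 0.16 -85 [-0.63 -0.58 -1.02] 5 [-0.5  -0.42  0.4 ] 95 [-0.38 -0.29  1.85] 185 [-0.88 -1.05 -2.19] 
R 0.25 -85 [-0.81 -0.57 -1.01] 5 [-0.61 -0.35  0.35] 95 
[... 1182 characters left out ...]
1.19 -0.35 -1.83] 5 [-0.99 -0.2  -0.41] 95 [-0.75 -0.04  1.02] 185 [-0.51  0.11  2.46] 
j2 0.094 -85 [-1.21 -0.55 -1.79] 5 [-1.01 -0.27 -0.47] 95 [-0.81 -0.01  0.87] 185 [-0.58  0.28  2.19] 
j2 0.16 -85 [-1.27 -0.46 -1.86] 5 [-1.05 -0.23 -0.5 ] 95 [-0.82 -0.02  0.88] 185 [-0.58  0.2   2.25] 
j2 0.25 -85 [-1.32 -0.33 -1.97] 5 [-1.09 -0.17 -0.56] 95 [-0.84 -0.02  0.88] 185 [-0.6   0.11  2.33] 
j3 0.094 -85 [-0.45 -0.72 -0.68] 5 [-0.44 -0.71  0.88] 95 [-0.15 -0.31  2.06] 185 [-0.77 -1.27 -1.74] 
j3 0.16 -85 [-0.56 -0.53 -0.84] 5 [-0.66 -0.66  0.85] 95 [-0.36 -0.33  2.09] 185 [-0.81 -0.97 -1.97] 
j3 0.25 -85 [-0.61 -0.23 -1.13] 5 [-0.69 -0.27  0.49] 95 [-0.59 -0.22  2.  ] 185 [-0.92 -0.56 -2.34]
```

Run:
```python
from h import *
env.reach(np.array([.515,.08,.36]),Q(np.radians(95)))
C=cal("wrist"); p,d=camera("wrist"); cv2.imwrite("pics/w1.png",p); np.save("pics/w1.npy",d)
import pickle; pickle.dump(C,open("pics/w1.pkl","wb"))
s=env.get_state(); print(s["time"],s["tcp_pos"],s["qpos"])
```

```text
2.5 [0.51498763 0.08101015 0.35986111] [-0.6801476   0.17227528  0.46488176  1.87610762 -0.0858297   1.11282792
  1.47647686]
```

View pics/w1.png

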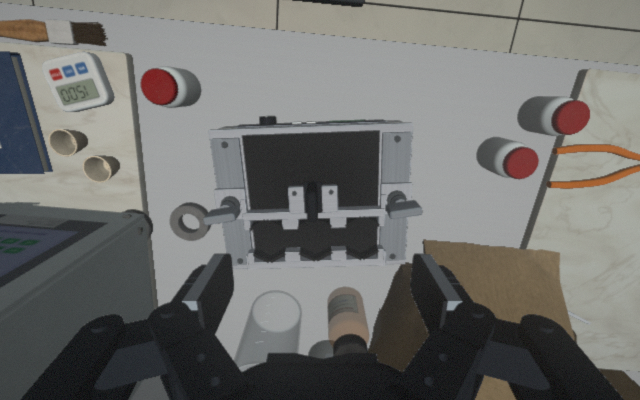

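The wrist view shows the left wing at (403,208), the right wing at (220,213) and the grip plate at (312,195). I'll fit these from both clouds.

Run:
```python
from h import *
import pickle
C=pickle.load(open("pics/w1.pkl","rb"))
for nm,P,sh in (("wrist",cloud("wrist",np.load("pics/w1.npy"),C),1),("top",cloud("top",np.load("pics/top0.npy")),1)):
    reg=(P[...,0]>.44)&(P[...,0]<.66)&(P[...,1]>-.06)&(P[...,1]<.20)
    hi=(reg&(P[...,2]>.109)&(P[...,2]<.13)).astype(np.uint8)
    n,l,s,c=cv2.connectedComponentsWithStats(hi)
    for i in range(1,n):
        if s[i,4]>8:
            q=P[l==i]; (cx,cy),(w,h),a=cv2.minAreaRect((q[:,:2]*1000).astype(np.float32))
            print(nm,s[i,4],np.round(np.median(q,0),4),"rect",np.round((cx,cy,w,h,a),1))
    b=reg&(P[...,2]>.045)&(P[...,2]<.08)
    q=P[b]; (cx,cy),(w,h),a=cv2.minAreaRect((q[:,:2]*1000).astype(np.float32)); print("housing",len(q),np.round((cx,cy,w,h,a),2))
    # bar/jaw top
    b=reg&(P[...,2]>.068)&(P[...,2]<.08); print("z bar",np.median(P[b][:,2]))
```

```text
wrist 340 [0.5522 0.0745 0.117 ] rect [553.4  74.6  34.8  12.    5.3]
wrist 361 [0.5497 0.1757 0.1181] rect [551.  176.2   9.9  35.2  14.3]
wrist 346 [ 0.5749 -0.0241  0.1181] rect [576.5 -24.8  10.5  35.8  15.2]
housing 25408 [568.06  76.11 188.45 243.97   6.93]
z bar 0.07442496914109101
top 61 [ 0.5746 -0.0244  0.1186] rect [575.3 -25.2   9.5  35.7  13.9]
top 71 [0.5529 0.0751 0.1171] rect [552.9  74.1  34.4  12.1   2.4]
top 59 [0.5507 0.1773 0.119 ] rect [550.2 177.1   9.4  34.9  13.9]
housing 6457 [568.    76.12 190.37 243.6    6.93]
z bar 0.07487808434657173
```

Run:
```python
from h import *
import pickle
C=pickle.load(open("pics/w1.pkl","rb"))
a=np.radians(7.05); ex=np.array([np.cos(a),np.sin(a)]); ey=np.array([-np.sin(a),np.cos(a)])
o=np.array([.568,.0761])
for k,v in dict(L=(.5507,.1767),R=(.5760,-.025),plate=(.5533,.0745)).items(): 
    w=np.array(v)-o; print(k,np.round([w@ex,w@ey],4))
for nm,P in (("wrist",cloud("wrist",np.load("pics/w1.npy"),C)),("top",cloud("top",np.load("pics/top0.npy")))):
    X=(P[...,:2]-o)@ex; Y=(P[...,:2]-o)@ey
    for yc in (.03,-.03):
        m=(abs(Y-yc)<.006)&(abs(X)<.1)&(P[...,2]>.07)&(P[...,2]<.08); h,e=np.histogram(X[m],np.arange(-.1,.1,.003)); print(nm,yc,[(round(e[i]*1000),int(h[i])) for i in range(len(h)) if h[i]])
    m=(X>.0)&(X<.045)&(abs(Y)<.09)&(P[...,2]>.07)&(P[...,2]<.08); h,e=np.histogram(Y[m],np.arange(-.09,.09,.004)); print([(round(e[i]*1000),int(h[i])) for i in range(len(h))if h[i]])
```

```text
L [-0.0048  0.102 ]
R [-0.0045 -0.1013]
plate [-0.0148  0.0002]
wrist 0.03 [(-28, 1), (-25, 15), (-22, 13), (-19, 9), (-16, 11), (-13, 13), (-10, 11), (-7, 14), (-4, 9), (-1, 12), (2, 12), (5, 23), (8, 21), (11, 22), (14, 23), (17, 19), (20, 25), (23, 24), (26, 19), (29, 11), (59, 1), (62, 29), (65, 20), (68, 19), (71, 15), (74, 19), (77, 22), (80, 17), (83, 9)]
wrist -0.03 [(-28, 1), (-25, 16), (-22, 8), (-19, 12), (-16, 11), (-13, 10), (-10, 13), (-7, 8), (-4, 8), (-1, 11), (2, 12), (5, 22), (8, 20), (11, 20), (14, 19), (17, 26), (20, 21), (23, 23), (26, 18), (29, 6), (59, 2), (62, 31), (65, 18), (68, 18), (71, 18), (74, 19), (77, 20), (80, 20), (83, 16)]
[(-90, 44), (-86, 78), (-82, 54), (-78, 42), (-74, 39), (-70, 40), (-66, 38), (-62, 38), (-58, 39), (-54, 44), (-50, 46), (-46, 49), (-42, 48), (-38, 57), (-34, 57), (-30, 70), (-26, 71), (-22, 67), (-18, 54), (-14, 56), (-10, 26), (-6, 1), (2, 9), (6, 52), (10, 53), (14, 51), (18, 64), (22, 77), (26, 69), (30, 57), (34, 56), (38, 61), (42, 40), (46, 43), (50, 40), (54, 48), (58, 34), (62, 38), (66, 39), (70, 51), (74, 40), (78, 5
[... 283 characters left out ...]
28, 2), (-25, 2), (-22, 2), (-19, 2), (-16, 3), (-13, 4), (-10, 2), (-7, 2), (-4, 2), (-1, 3), (2, 3), (5, 6), (8, 5), (11, 6), (14, 5), (17, 6), (20, 5), (23, 5), (26, 5), (59, 2), (62, 5), (65, 6), (68, 5), (71, 8), (74, 5), (77, 4), (80, 4), (83, 3)]
[(-90, 10), (-86, 17), (-82, 16), (-78, 8), (-74, 11), (-70, 9), (-66, 8), (-62, 9), (-58, 7), (-54, 10), (-50, 9), (-46, 12), (-42, 12), (-38, 14), (-34, 13), (-30, 18), (-26, 17), (-22, 18), (-18, 11), (-14, 13), (-10, 11), (-6, 11), (-2, 6), (2, 10), (6, 11), (10, 11), (14, 14), (18, 14), (22, 17), (26, 18), (30, 15), (34, 15), (38, 11), (42, 10), (46, 10), (50, 9), (54, 8), (58, 8), (62, 9), (66, 9), (70, 9), (74, 10), (78, 10), (82, 18)]
```

Row of places sits at shaker x = +46 mm, with yaw ≈ 7.05°. Unlocking the left stud first.

```bash
cat >> h.py <<'E'
D=np.radians; YAW=7.05
a_=D(YAW); EX=np.array([np.cos(a_),np.sin(a_)]); EY=np.array([-np.sin(a_),np.cos(a_)]); O=np.array([.568,.0761])
def W(x,y,z): return np.array([*(O+x*EX+y*EY),z])
def st(msg=""):
    s=env.get_state(); print(msg,"t%.1f"%s["time"],"tcp",np.round(s["tcp_pos"],4),"F",np.round(s["force"],1),"T",np.round(s["torque"],2),"op %.4f"%s["opening"],"q7 %.2f"%s["qpos"][6]); return s
def turn(pos,d0,d1,n=8):
    for d in np.linspace(d0,d1,n+1)[1:]: env.movel(pos,rot=Q(D(d)),velocity=.05)
E
python3 - <<'E'
from h import *
L=np.array([.5507,.1767]); A=13.5
env.grip(.05,60)
env.reach(np.array([*L,.23]),Q(D(A-8))); st("hover")
env.movel(np.array([*L,.23]),rot=Q(D(A))); st("rot test")
env.movel(np.array([*L,.160]),velocity=.08,stop_force=15); st("down")
env.grip(.0,60); st("gripped")
C=cal("wrist"); p,d=camera("wrist"); cv2.imwrite("pics/w2.png",p)
E
```

```text
hover t4.3 tcp [0.5509 0.1764 0.2303] F [ 0.5 -0.1  0.3] T [-0.   -0.03  0.05] op 0.0502 q7 -0.01
rot test t4.6 tcp [0.5509 0.1763 0.2305] F [-1.2 -0.6 -0.9] T [-0.04  0.05  0.04] op 0.0498 q7 0.11
down t5.6 tcp [0.5511 0.1767 0.1604] F [-0.3 -0.2  0.2] T [-0.01  0.04  0.03] op 0.0495 q7 0.17
gripped t6.0 tcp [0.5507 0.1768 0.1604] F [-1.3 -1.2  3.8] T [-0.07  0.45  0.02] op 0.0086 q7 0.17
```

View pics/w2.png

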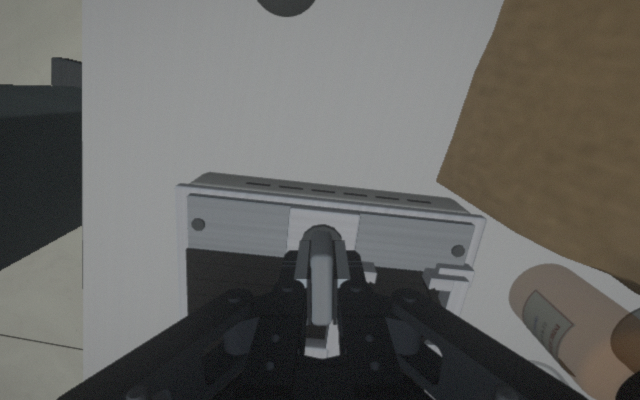

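The wing at (320,280) sits centred between the pads, so I'll push, turn and release.

Run:
```python
from h import *
A=13.5
p0=env.get_state()["tcp_pos"]; L=np.array([.5507,.1767])
lo=np.array([*L,p0[2]-.0075])
print(env.movel(lo,velocity=.015,stop_force=25)); st("pushed")
turn(lo,A,97); st("turned")
env.movel(lo+[0,0,.0155],velocity=.03); st("raised")
env.grip(.05); st("open")
env.movel(np.array([*L,.26]),velocity=.15)
R=np.array([.5760,-.0250])
env.reach(np.array([*R,.26]),Q(D(A)))
C=cal("wrist"); p,d=camera("wrist"); cv2.imwrite("pics/w3.png",p); P=cloud("wrist",d,C)
hi=((P[...,2]>.109)&(P[...,2]<.14)&(P[...,0]<.62)&(P[...,1]<.25)).astype(np.uint8)
n,l,s,c=cv2.connectedComponentsWithStats(hi)
for i in range(1,n):
    if s[i,4]>30:
        q=P[l==i]; print(s[i],np.round(np.median(q,0),4),cv2.minAreaRect((q[:,:2]*1000).astype(np.float32)))
st()
```

```text
False
pushed t6.7 tcp [0.5508 0.1768 0.1537] F [-4.1  0.2 12.1] T [-0.06  0.97 -0.06] op 0.0087 q7 0.17
turned t9.4 tcp [0.5501 0.1759 0.1536] F [-7.  -2.3 13.9] T [-0.64  1.47  0.02] op 0.0091 q7 1.36
raised t10.0 tcp [0.55   0.1759 0.1679] F [-4.4 -3.1  2.3] T [-0.84  0.85  0.01] op 0.0090 q7 1.36
open t10.5 tcp [0.5509 0.177  0.1684] F [-0.6 -0.   0.2] T [-0.07 -0.01  0.  ] op 0.0502 q7 1.36
[ 296   49   56   26 1102] [0.5545 0.0744 0.1171] ((554.4913940429688, 74.8723373413086), (36.042686462402344, 12.248563766479492), 7.005062103271484)
[314 185  14  49 622] [ 0.5764 -0.0225  0.1185] ((576.5916137695312, -24.537586212158203), (9.583956718444824, 35.41181945800781), 13.869771957397461)
[317 337  22  21 347] [ 0.6118 -0.1421  0.1192] ((609.4342041015625, -150.30027770996094), (27.47997283935547, 10.329651832580566), 61.40803146362305)
 t12.2 tcp [ 0.5759 -0.0231  0.2593] F [-0.8 -0.4  0.3] T [-0.02  0.   -0.03] op 0.0503 q7 0.40
```

View pics/w3.png

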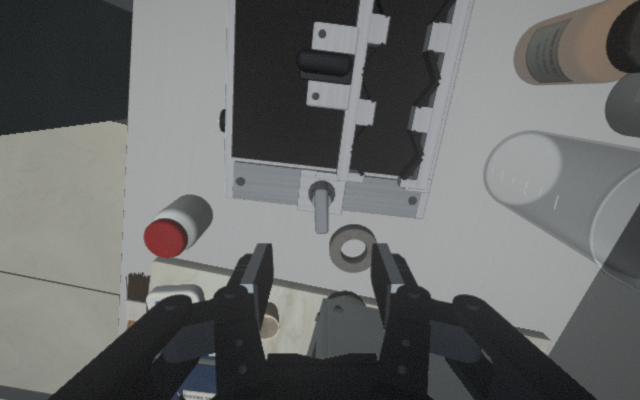

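The left wing is turned and now the right wing at (321,205) is next, followed by drawing the bar back.

Run:
```python
from h import *
A=13.5; R=np.array([.5763,-.0245])
env.movel(np.array([*R,.160]),velocity=.1,stop_force=15)
env.grip(.0,60); p0=st("gripped")["tcp_pos"]
lo=np.array([*R,p0[2]-.0075])
print(env.movel(lo,velocity=.015,stop_force=25)); st("pushed")
turn(lo,A,97); st("turned")
env.movel(lo+[0,0,.0155],velocity=.03); st("raised")
env.grip(.05); env.movel(np.array([*R,.22]),velocity=.15)
env.reach(W(-.0145,0,.22),Q(D(97.05)))
C=cal("wrist"); p,d=camera("wrist"); P=cloud("wrist",d,C)
X=(P[...,:2]-O)@EX; Y=(P[...,:2]-O)@EY
for y in (.1017,-.1017,0):
    m=(abs(X+.005)<.03)&(abs(Y-y)<.025)&(P[...,2]>.1)&(P[...,2]<.14); print(y,m.sum(),np.round(P[m].max(0)[2],4) if m.any() else 0, [np.round(v,4) for v in (np.ptp(X[m]),np.ptp(Y[m]),np.median(X[m]),np.median(Y[m]))] if m.any() else "")
env.movel(W(-.0145,0,.157),velocity=.1,stop_force=15); env.grip(0,60); st("plate")
print(env.movel(W(-.0655,0,.157),velocity=.06,stop_force=30)); st("drawn")
```

```text
gripped t13.8 tcp [ 0.5758 -0.0246  0.1602] F [-3.8 -0.8  3.9] T [-0.02  0.72 -0.02] op 0.0089 q7 0.47
False
pushed t14.4 tcp [ 0.576  -0.0247  0.1536] F [-8.2  1.1 14.3] T [ 0.06  1.61 -0.08] op 0.0089 q7 0.47
turned t17.1 tcp [ 0.5746 -0.0266  0.1536] F [-11.9  -4.   18.1] T [-0.89  2.52  0.02] op 0.0090 q7 1.67
raised t17.8 tcp [ 0.5744 -0.0265  0.1674] F [-5.8 -4.   2. ] T [-0.94  1.19 -0.03] op 0.0092 q7 1.67
0.1017 2064 0.1282 [np.float64(0.036), np.float64(0.0129), np.float64(-0.0067), np.float64(0.0979)]
-0.1017 2113 0.1286 [np.float64(0.0357), np.float64(0.0131), np.float64(-0.0065), np.float64(-0.0974)]
0 1105 0.1196 [np.float64(0.0356), np.float64(0.0116), np.float64(-0.0177), np.float64(0.0003)]
plate t20.5 tcp [0.5541 0.0735 0.1578] F [-1.3 -3.3  5.4] T [-0.64  0.14  0.06] op 0.0113 q7 1.47
False
drawn t21.5 tcp [0.5043 0.0672 0.1577] F [ 2.4 -5.3  4.3] T [-0.82 -0.42  0.12] op 0.0113 q7 1.46
```

Both wings lie along x and are up, and the bar is back. Now the jars, relocating each one with the wrist camera just before grasping.

```bash
cat >> h.py <<'E'
def jars(cam,zb=0.0,save=None):
    "cap-top centres of jars whose underside is at height zb"
    C=cal(cam); p,d=camera(cam)
    if save: cv2.imwrite(save,p)
    P=cloud(cam,d,C); n,l,s,c=cv2.connectedComponentsWithStats(redmask(p)); out=[]
    for i in range(1,n):
        if s[i,4]<60: continue
        q=P[l==i]; q=q[abs(q[:,2]-zb-.0715)<.006]
        if len(q)<30: continue
        (cx,cy),r=cv2.minEnclosingCircle((q[:,:2]*1000).astype(np.float32)); out.append([cx/1000,cy/1000,r/1000,np.median(q[:,2])])
    return np.array(out)
TH=7.05; HG=.090
def pick(xy):
    env.grip(.085)
    env.reach(np.array([*xy,.25]),Q(D(TH)))
    J=jars("wrist"); print(np.round(J,4)); k=J[np.argmin(np.hypot(*(J[:,:2]-xy).T))]; xy=k[:2]
    env.movel(np.array([*xy,.20]),velocity=.15); env.grip(.072)
    hit=env.movel(np.array([*xy,HG]),velocity=.1,stop_force=15); st(f"at jar {xy} hit {hit}")
    if hit: return False
    env.grip(.03,60); st("gripped")
    env.movel(np.array([*xy,.25]),velocity=.15); s=st("lifted"); return s["opening"]>.035
def place(y):
    t=W(.046-.001,y,0); env.reach(t+[0,0,.26],Q(D(TH))); s=st("over")
    if s["opening"]<.035: print("LOST"); return False
    env.movel(t+[0,0,.058+HG+.012],velocity=.15)
    hit=env.movel(t+[0,0,.058+HG-.001],velocity=.025,stop_force=8); st(f"down hit {hit}")
    env.grip(.060); env.movel(t+[0,0,.26],velocity=.15); st("released")
    J=jars("wrist",.058)
    for j in J: w=j[:2]-O; print("on mat x,y,z",np.round([w@EX,w@EY,j[3]-.0715-.058],4))
    return True
E
python3 - <<'E'
from h import *
env.grip(.05); env.movel(W(-.0655,0,.25),velocity=.15)
if pick(np.array([.436,.360])): place(.060)
E
```

```text
[[0.4429 0.3692 0.0129 0.0719]
 [0.5058 0.3138 0.0074 0.072 ]]
at jar [0.44288568 0.36918198] hit False t27.0 tcp [0.4433 0.3695 0.0906] F [-0.4 -0.9  0.6] T [ 0.01 -0.02  0.02] op 0.0719 q7 -0.56
gripped t27.4 tcp [0.4427 0.3694 0.0909] F [-2.6 -1.7  7.1] T [-0.31  0.61  0.01] op 0.0430 q7 -0.56
lifted t28.6 tcp [0.4424 0.3688 0.249 ] F [-0.4 -0.2 -2. ] T [ 0.02  0.   -0.01] op 0.0433 q7 -0.60
over t29.7 tcp [0.6045 0.1434 0.2595] F [-1.2 -0.1 -0.7] T [ 0.11 -0.01 -0.02] op 0.0432 q7 -0.09
down hit True t30.8 tcp [0.6031 0.1423 0.1578] F [-0.  -0.3 -1.5] T [ 0.04 -0.03 -0.02] op 0.0430 q7 -0.06
released t31.9 tcp [0.6047 0.1411 0.2591] F [ 1.  -0.1 -0.9] T [ 0.01 -0.03 -0.02] op 0.0600 q7 -0.09
on mat x,y,z [0.043  0.0538 0.0004]
```

The cap radius reads small (mask partly clipped) and the lowering stopped early. I'll look at the actual situation.

Run:
```python
from h import *
C=cal("wrist"); p,d=camera("wrist"); cv2.imwrite("pics/w4.png",p); np.save("pics/w4.npy",d)
m=redmask(p); n,l,s,c=cv2.connectedComponentsWithStats(m)
P=cloud("wrist",d,C)
for i in range(1,n):
    if s[i,4]>60:
        q=P[l==i]; print(s[i],c[i],np.round(np.nanpercentile(q,[5,50,95],axis=0),4).tolist())
```

```text
[ 294  200   53   49 1931] [319.90833765 223.71828068] [[0.5895, 0.1204, 0.1288], [0.604, 0.1356, 0.13], [0.6185, 0.15, 0.131]]
```

View pics/w4.png

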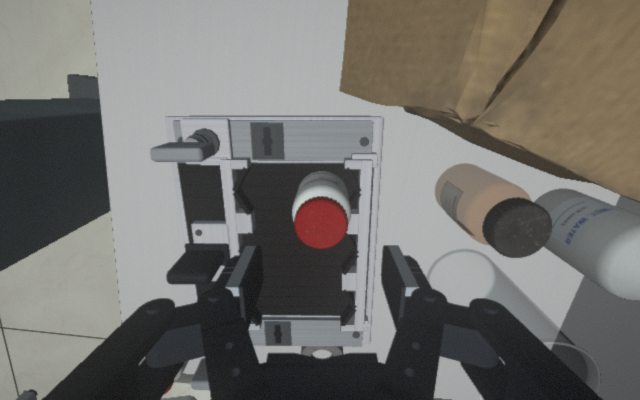

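The jar stands upright at about (320,222), near the left notch (6 mm off in y, within tolerance). I'll loosen the mask, shift the viewing pose and dwell before lowering.

```bash
sed -i 's/>150)&(h\[...,2\]>70)/>120)\&(h[...,2]>45)/; s/env.reach(np.array(\[\*xy,.25\]),Q(D(TH)))/env.reach(np.array([*(np.array(xy)-.04*EY),.27]),Q(D(TH)))/; s/J=jars("wrist"); print/J=jars("wrist",save="pics\/pick%d.png"%(env.get_state()["time"])); print/; s/velocity=.025,stop_force=8/velocity=.025,stop_force=12/; s/    hit=env.movel(t+\[0,0,.058+HG-.001\]/    env.dwell(.3)\n&/' h.py; sed -n 16,24p h.py
python3 - <<'E'
from h import *
xy=np.array([.4926,.318]); env.grip(.085)
env.reach(np.array([*(xy-.04*EY),.27]),Q(D(TH)))
print(np.round(jars("wrist",save="pics/w5.png"),4)); st()
E
```

```text
def Q(th):  # tool down, jaw axis (tool y) at world angle th
    f=(th+np.pi/2)/2; return np.array([0,np.cos(f),np.sin(f),0.])
D=np.radians; YAW=7.05
a_=D(YAW); EX=np.array([np.cos(a_),np.sin(a_)]); EY=np.array([-np.sin(a_),np.cos(a_)]); O=np.array([.568,.0761])
def W(x,y,z): return np.array([*(O+x*EX+y*EY),z])
def st(msg=""):
    s=env.get_state(); print(msg,"t%.1f"%s["time"],"tcp",np.round(s["tcp_pos"],4),"F",np.round(s["force"],1),"T",np.round(s["torque"],2),"op %.4f"%s["opening"],"q7 %.2f"%s["qpos"][6]); return s
def turn(pos,d0,d1,n=8):
    for d in np.linspace(d0,d1,n+1)[1:]: env.movel(pos,rot=Q(D(d)),velocity=.05)
[[0.4947 0.3192 0.0182 0.072 ]]
 t33.2 tcp [0.4984 0.2772 0.2702] F [ 0.8 -0.5 -1.1] T [-0.   -0.02 -0.06] op 0.0850 q7 -0.41
```

View pics/w5.png

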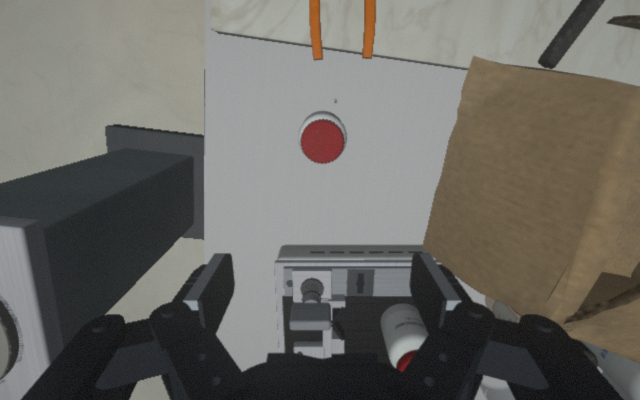

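The cap at (323,141) is fully visible with a radius of 18 mm. I'll pick this jar and put it in the right notch.

Run:
```python
from h import *
if pick(np.array([.4947,.3192])): place(-.060)
```

```text
[[0.4946 0.3192 0.0181 0.072 ]]
at jar [0.49457208 0.31919769] hit False t35.9 tcp [0.495  0.3195 0.0907] F [-0.3 -0.1  0.1] T [-0.03  0.    0.07] op 0.0719 q7 -0.41
gripped t36.3 tcp [0.4947 0.3194 0.0909] F [-2.  -0.1  6.7] T [-0.17  0.38 -0.03] op 0.0442 q7 -0.41
lifted t37.5 tcp [0.494  0.3189 0.2489] F [-0.6 -0.8 -1.7] T [-0.05 -0.02  0.04] op 0.0440 q7 -0.46
over t38.7 tcp [0.6198 0.0244 0.2596] F [ 0.8  0.3 -1.6] T [ 0.1   0.   -0.05] op 0.0438 q7 0.13
down hit True t40.3 tcp [0.6199 0.0221 0.1489] F [-1.   0.1  5.5] T [0.01 0.16 0.02] op 0.0442 q7 0.17
released t41.5 tcp [0.6195 0.0222 0.2591] F [0.6 0.5 0.3] T [ 0.   -0.03  0.04] op 0.0598 q7 0.13
on mat x,y,z [0.0432 0.0534 0.0004]
on mat x,y,z [ 0.0459 -0.0597  0.0004]
```

Run:
```python
from h import *
if pick(np.array([.4445,-.1045])): place(0.0)
```

```text
[[ 0.4461 -0.1043  0.0182  0.072 ]]
at jar [ 0.44612488 -0.10425692] hit False t45.1 tcp [ 0.4464 -0.1044  0.0904] F [-0.   0.1  0.1] T [ 0.04 -0.   -0.04] op 0.0717 q7 0.47
gripped t45.5 tcp [ 0.4463 -0.1043  0.0907] F [-0.7 -0.2  7.8] T [0.05 0.53 0.04] op 0.0436 q7 0.47
lifted t46.7 tcp [ 0.4455 -0.1041  0.2492] F [-0.1 -0.6 -2.1] T [ 0.03 -0.02 -0.02] op 0.0440 q7 0.32
over t47.7 tcp [0.6118 0.0793 0.2595] F [-0.2 -0.5 -3.3] T [-0.06 -0.05  0.01] op 0.0442 q7 0.01
down hit True t49.3 tcp [0.6126 0.0816 0.1488] F [-0.5 -0.4  5.3] T [0.02 0.26 0.04] op 0.0439 q7 0.05
released t50.5 tcp [0.6121 0.0816 0.259 ] F [-0.1 -1.  -0.4] T [ 0.01 -0.01  0.02] op 0.0601 q7 0.01
on mat x,y,z [0.0434 0.0531 0.0004]
on mat x,y,z [0.0459 0.0001 0.0004]
on mat x,y,z [ 0.0465 -0.0595  0.0004]
```

Run:
```python
from h import *
env.grip(.05)
env.reach(W(-.0645,0,.26),Q(D(97.05))); cv2.imwrite("pics/w6.png",camera("wrist")[0])
env.movel(W(-.0645,0,.157),velocity=.12,stop_force=15); env.grip(0,60); st("plate"); env.dwell(.3)
print(env.movel(W(-.0115,0,.157),velocity=.03,stop_force=30)); st("home"); env.dwell(.3); st()
env.grip(.05); st("open"); env.movel(W(-.0145,0,.30),velocity=.15); env.dwell(.3)
C=cal("wrist"); p,d=camera("wrist"); cv2.imwrite("pics/w7.png",p); P=cloud("wrist",d,C)
X=(P[...,:2]-O)@EX; Y=(P[...,:2]-O)@EY
for y in (.1017,-.1017,0):
    m=(abs(X+.012)<.03)&(abs(Y-y)<.022)&(P[...,2]>.109)&(P[...,2]<.14); print(y,m.sum(),[np.round(v,4) for v in (P[m][:,2].max(),X[m].min(),X[m].max(),Y[m].min(),Y[m].max())])
for j in jars("wrist",.058): w=j[:2]-O; print(np.round([w@EX,w@EY,j[2],j[3]],4))
cv2.imwrite("pics/w67.png",cv2.resize(np.hstack([cv2.imread("pics/w6.png"),p]),(1280//2*5//4,250)))
```

```text
plate t53.6 tcp [0.5045 0.0673 0.1577] F [-0.2 -3.3  5.4] T [-0.65  0.17  0.11] op 0.0109 q7 1.40
True
home t55.4 tcp [0.5504 0.073  0.1577] F [-2.3 -0.2  6.4] T [ 0.06 -0.02  0.04] op 0.0110 q7 1.41
 t55.7 tcp [0.5504 0.0729 0.1577] F [-1.3  0.3  5.1] T [ 0.07 -0.13 -0.04] op 0.0113 q7 1.41
open t56.2 tcp [0.5501 0.0727 0.1568] F [-0.2  0.2 -0.1] T [0.   0.01 0.03] op 0.0497 q7 1.41
0.1017 745 [np.float64(0.1283), np.float64(-0.0264), np.float64(0.0093), np.float64(0.0966), np.float64(0.1068)]
-0.1017 753 [np.float64(0.1288), np.float64(-0.0262), np.float64(0.0099), np.float64(-0.1064), np.float64(-0.0962)]
0 553 [np.float64(0.1191), np.float64(-0.0361), np.float64(-0.0003), np.float64(-0.0059), np.float64(0.0056)]
[0.043  0.053  0.0184 0.1296]
[ 0.0391 -0.0655  0.016   0.1296]
[ 0.045  -0.0003  0.0187  0.1298]
```

View pics/w67.png

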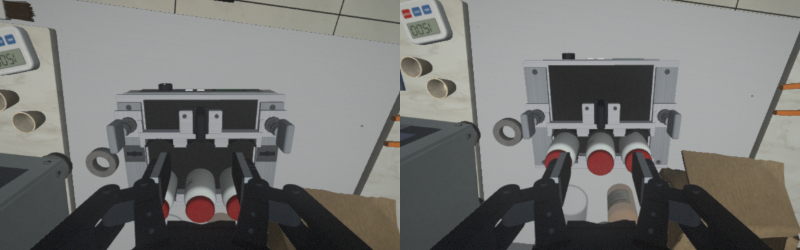

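The bar stopped about 3.5 mm short at the 30 N limit, and the left jar is still 7 mm off its place. I'll regrip and push harder.

```bash
cat >> h.py <<'E'
def check(z=.30,x=-.06,save=None):
    env.movel(W(x,0,z),velocity=.2); env.dwell(.3)
    C=cal("wrist"); p,d=camera("wrist"); P=cloud("wrist",d,C)
    if save: cv2.imwrite(save,p)
    X=(P[...,:2]-O)@EX; Y=(P[...,:2]-O)@EY
    for y in (.1017,-.1017,0):
        m=(abs(X+.012)<.03)&(abs(Y-y)<.022)&(P[...,2]>.1)&(P[...,2]<.14); print("wing/plate",y,np.round([np.percentile(P[m][:,2],95),X[m].min(),X[m].max(),Y[m].min(),Y[m].max()],4))
    for j in jars("wrist",.058): w=j[:2]-O; print("jar",np.round([w@EX,w@EY,j[2],j[3]],4))
E
python3 - <<'E'
from h import *
env.movel(W(-.018,0,.157),velocity=.12,stop_force=15); env.grip(0,80); st("plate"); env.dwell(.3)
for x in (-.030,-.0105):
    print(env.movel(W(x,0,.157),velocity=.03,stop_force=45)); s=st("x"); print((s["tcp_pos"][:2]-O)@EX); env.dwell(.3)
s=st();print((s["tcp_pos"][:2]-O)@EX)
env.grip(.05); check(save="pics/w8.png")
E
```

```text
plate t59.5 tcp [0.5505 0.0731 0.1576] F [-0.8 -4.9  4.7] T [-0.47  0.23  0.15] op 0.0107 q7 1.41
False
x t60.3 tcp [0.5391 0.0717 0.1576] F [ 1.8 -4.4  5.7] T [-0.64 -0.26  0.16] op 0.0108 q7 1.41
-0.029237323183737954
False
x t61.4 tcp [0.5518 0.0733 0.1575] F [-22.4  -6.3  30.5] T [-1.14  4.21  0.02] op 0.0110 q7 1.41
-0.01636979634352664
 t61.7 tcp [0.5519 0.0733 0.1575] F [-23.6  -6.9  31.7] T [-1.14  4.15  0.02] op 0.0109 q7 1.41
-0.016357026185633772
wing/plate 0.1017 [ 0.1272 -0.0265  0.0094  0.0948  0.1065]
wing/plate -0.1017 [ 0.1273 -0.026   0.0097 -0.1061 -0.0941]
wing/plate 0 [ 0.1184 -0.0362 -0.0006 -0.0054  0.0058]
jar [ 0.0449 -0.0007  0.0188  0.1298]
jar [0.0437 0.05   0.0178 0.1298]
jar [ 0.0468 -0.0501  0.0145  0.1297]
```

View pics/w8.png

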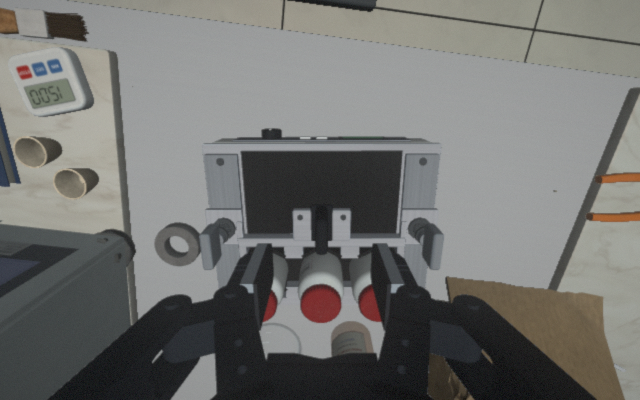

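The bar is still about 3.6 mm short at the same spot, so the left jar, off in y, is wedged. I'll draw the bar back, re-seat that jar and close again.

Run:
```python
from h import *
env.movel(W(-.018,0,.25),velocity=.15)
env.movel(W(-.018,0,.157),velocity=.12,stop_force=15); env.grip(0,60); env.dwell(.2)
env.movel(W(-.0655,0,.157),velocity=.06,stop_force=35); st("back")
env.grip(.05); env.movel(W(-.0655,0,.27),velocity=.2)
env.reach(W(.045,.01,.33),Q(D(TH))); env.dwell(.3)
J=jars("wrist",.058,save="pics/w9.png")
for j in J: w=j[:2]-O; print("jar",np.round([w@EX,w@EY,j[2],j[3]],4))
st()
```

```text
back t66.5 tcp [0.5047 0.0674 0.1578] F [ 4.6 -3.5  2. ] T [-0.59 -0.71  0.14] op 0.0110 q7 1.40
jar [0.0445 0.0539 0.0188 0.1299]
jar [0.0457 0.0002 0.019  0.1299]
jar [ 0.0459 -0.0594  0.0188  0.1299]
 t69.4 tcp [0.6114 0.0914 0.33  ] F [ 0.5 -0.2  0.4] T [-0.03 -0.02  0.01] op 0.0503 q7 -0.05
```

View pics/w9.png

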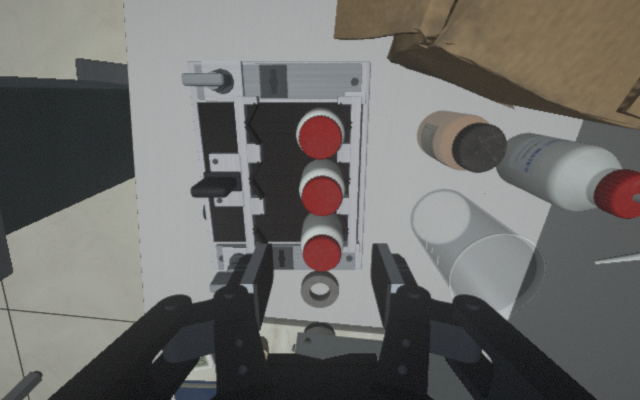

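The left jar is at y = 53.9 mm, the others are good. I'll lift it slightly and shift it to 60 mm.

Run:
```python
from h import *
z=.058+HG
env.grip(.064)
env.reach(W(.0445,.0539,.26),Q(D(TH)))
env.movel(W(.0445,.0539,z+.01),velocity=.12); env.dwell(.2)
print(env.movel(W(.0445,.0539,z),velocity=.03,stop_force=12)); st("at")
env.grip(.03,60); env.movel(W(.0445,.0539,z+.006),velocity=.05); st("lift")
env.movel(W(.0455,.0603,z+.006),velocity=.03); env.dwell(.3)
print(env.movel(W(.0455,.0603,z-.001),velocity=.02,stop_force=12)); st("down")
env.grip(.060); env.movel(W(.0455,.0603,.26),velocity=.15)
env.movel(W(.045,.01,.33),velocity=.2); env.dwell(.3)
for j in jars("wrist",.058): w=j[:2]-O; print("jar",np.round([w@EX,w@EY,j[2],j[3]],4))
env.grip(.05)
env.reach(W(-.0645,0,.26),Q(D(97.05)))
env.movel(W(-.0645,0,.157),velocity=.12,stop_force=15); env.grip(0,60); env.dwell(.3)
print(env.movel(W(-.0110,0,.157),velocity=.03,stop_force=35)); s=st("home"); print((s["tcp_pos"][:2]-O)@EX)
env.dwell(.3); env.grip(.05); check()
```

```text
False
at t71.8 tcp [0.6054 0.135  0.1477] F [0.2 0.2 0.8] T [ 0.01 -0.01  0.07] op 0.0638 q7 -0.09
lift t72.4 tcp [0.6049 0.1353 0.1541] F [-3.7  0.9  0.9] T [ 0.17  0.79 -0.01] op 0.0430 q7 -0.09
True
down t73.4 tcp [0.606  0.1415 0.1484] F [-0.9 -0.1  5.5] T [-0.08  0.11 -0.02] op 0.0432 q7 -0.10
jar [0.0471 0.0602 0.0186 0.1299]
jar [0.0457 0.0003 0.0189 0.1299]
jar [ 0.0459 -0.0598  0.0189  0.1299]
False
home t80.8 tcp [0.5545 0.0736 0.1577] F [-12.4  -4.8  18.3] T [-0.64  2.2   0.03] op 0.0112 q7 1.40
-0.013716865746208794
wing/plate 0.1017 [ 0.1272 -0.0222  0.0141  0.0942  0.1067]
wing/plate -0.1017 [ 0.1273 -0.0221  0.014  -0.1062 -0.0937]
wing/plate 0 [ 0.1186 -0.0324  0.0031 -0.0058  0.0062]
jar [ 0.045  -0.0008  0.0191  0.1298]
jar [ 0.0475 -0.0491  0.0138  0.1296]
jar [0.0481 0.0515 0.0158 0.1297]
```

The bar is home (wings and plate back at their original x). Locking both studs.

Run:
```python
from h import *
for y in (.1018,-.1014):
    w=lambda z: W(-.0043,y,z)
    env.reach(w(.23),Q(D(97.05)))
    env.movel(w(.168),velocity=.1,stop_force=15); env.grip(0,60); s=st("grip"); z0=s["tcp_pos"][2]
    print(env.movel(w(.1527),velocity=.02,stop_force=35)); s=st("pushed")
    turn(w(.1527),97.05,11.5); st("turned")
    env.movel(w(.160),velocity=.03); st("raised")
    env.grip(.035); env.movel(w(.23),velocity=.15); st("off")
env.reach(W(-.06,0,.30),Q(D(97.05))); check(save="pics/w10.png")
```

```text
grip t84.6 tcp [0.5516 0.1761 0.1684] F [ 0.3 -2.1  0.8] T [-0.45 -0.15 -0.02] op 0.0092 q7 1.20
False
pushed t85.6 tcp [0.5517 0.1763 0.154 ] F [-3.1 -5.2 15.1] T [-1.22  0.67  0.01] op 0.0087 q7 1.20
turned t88.2 tcp [0.5513 0.1753 0.1539] F [-5.6 -7.3 19.2] T [-1.73  1.09  0.19] op 0.0087 q7 -0.04
raised t88.6 tcp [0.5512 0.1753 0.1598] F [-0.5 -6.3  5.3] T [-1.41 -0.07  0.3 ] op 0.0091 q7 -0.05
off t89.6 tcp [0.5508 0.1767 0.2295] F [-0.3  0.5 -0.8] T [-0.    0.09 -0.  ] op 0.0344 q7 -0.08
grip t92.2 tcp [ 0.5768 -0.0261  0.1688] F [ 1.2 -4.5  1.7] T [-0.77 -0.17  0.03] op 0.0090 q7 1.63
False
pushed t93.1 tcp [ 0.5769 -0.0261  0.1543] F [-2.1 -4.9 13.4] T [-1.1   0.55  0.05] op 0.0091 q7 1.63
turned t95.8 tcp [ 0.5765 -0.0272  0.1542] F [-4.9 -6.5 15.7] T [-1.74  0.9   0.29] op 0.0091 q7 0.41
raised t96.2 tcp [ 0.5763 -0.0271  0.1606] F [ 0.1 -7.   4.4] T [-1.86  0.02  0.31] op 0.0094 q7 0.40
off t97.2 tcp [ 0.5758 -0.0248  0.2295] F [0.3 0.7 0. ] T [ 0.01 -0.   -0.03] op 0.0349 q7 0.35
wing/plate 0.1017 [ 0.1195 -0.0108  0.0018  0.0838  0.1189]
wing/plate -0.1017 [ 0.1196 -0.0105  0.002  -0.1191 -0.0835]
wing/plate 0 [ 0.1184 -0.0323  0.003  -0.0058  0.0062]
jar [ 0.0445 -0.0004  0.0185  0.1297]
```

View pics/w10.png

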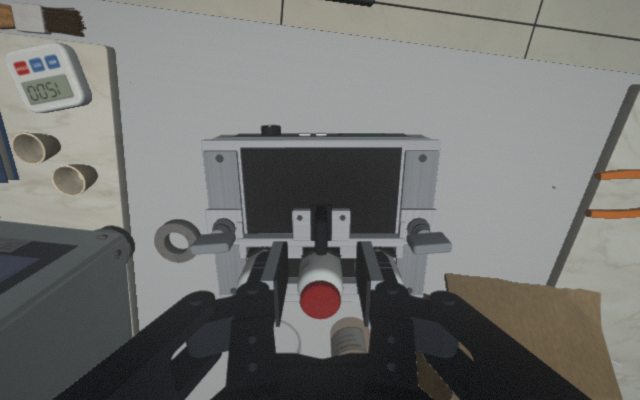

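Both wings lie across at locked height: (210,242) and (430,241). One last check of the jars and wing angles from a clear viewpoint, then I'll hand in.

Run:
```python
from h import *
env.reach(W(.045,.01,.33),Q(D(TH))); env.dwell(.4)
for j in jars("wrist",.058): w=j[:2]-O; print("jar",np.round([w@EX,w@EY,j[2],j[3]],4))
env.reach(np.array([.45,.35,.35]),Q(D(TH))); env.dwell(.3)
p,d=camera("top"); P=cloud("top",d)
hi=((P[...,2]>.109)&(P[...,2]<.13)&(P[...,0]>.44)&(P[...,0]<.66)&(P[...,1]>-.06)&(P[...,1]<.20)).astype(np.uint8)
n,l,s,c=cv2.connectedComponentsWithStats(hi)
for i in range(1,n):
    if s[i,4]>8:
        q=P[l==i]; print(s[i,4],np.round(np.median(q,0),4),np.round(np.hstack(cv2.minAreaRect((q[:,:2]*1000).astype(np.float32))),1))
q=P[135:146,303:314].reshape(-1,3); print("bottle",np.median(q,0)); st()
for j in jars("top",.058): w=j[:2]-O; print("jar top",np.round([w@EX,w@EY,j[2],j[3]],4))
```

```text
jar [0.0469 0.0603 0.0185 0.1299]
jar [0.0462 0.0003 0.019  0.1299]
jar [ 0.047  -0.0597  0.0192  0.1299]
104 [0.6132 0.0296 0.1222] [617.4  26.2  43.3  34.6  24. ]
14 [0.6308 0.0137 0.1291] [631.3  12.1  12.4  13.2  45. ]
37 [0.6253 0.0893 0.1279] [625.5  86.9  16.7  31.4  14. ]
143 [0.6044 0.1407 0.128 ] [605.9 142.3  42.   41.9   0. ]
105 [0.6044 0.0779 0.1271] [606.9  78.1  32.1  43.6  23.2]
11 [0.6177 0.0054 0.1288] [618.2   5.3   9.5   7.1  10.1]
60 [ 0.5747 -0.0247  0.1187] [575.6 -25.    9.6  34.7  11.2]
70 [0.5529 0.0752 0.1176] [553.   74.   34.5  11.9   2.6]
59 [0.5507 0.1773 0.1195] [550.3 177.1   9.7  34.9  12.2]
bottle [0.74755209 0.14075632 0.11469659]
 t102.2 tcp [0.4505 0.3494 0.3499] F [1.4 0.2 0.6] T [-0.04  0.02 -0.02] op 0.0349 q7 -0.57
jar top [ 0.0438 -0.0602  0.0186  0.1305]
jar top [ 0.0442 -0.0005  0.0187  0.1304]
jar top [0.0456 0.0604 0.0184 0.1305]
```

All readings match the original locked state, with the jars within about 2 mm of their places and the bottle unmoved.

Run:
```python
from h import *
job.job_done(); st()
```

```text
the job is handed in; nothing more can be done
the job is handed in; nothing more can be done
```

The shaker is loaded and locked, and I handed the job in at about 102 s of the 208 s allowed. It reports no verdict.

I unlocked both studs, drew the bar back and stood the three jars in the notches. I then slid the bar home and locked both studs again.

**Went wrong on the way:**
- **Left jar placement:** I first set this jar about 6 mm off sideways, because its cap was only partly seen when I located it. It also dropped about 10 mm, because the lowering stopped early on a false force reading.
- **Bar closing:** That jar wedged the bar about 3.6 mm short of its stop on two pushes. I drew the bar back, moved the jar to its place and closed again, and the bar then went fully home.

**Last checks:**
- **Jars:** all three upright, within about 2 mm of the left, middle and right places.
- **Bar:** grip plate and both wings back at their original home positions, to within about 0.5 mm.
- **Studs:** both wings at the height they had when locked at the start (tops about 119 mm). They sit at 11–12°, which matches the end stop.
- **Brown bottle:** moved less than 1 mm from the first measurement.
- **Robot:** clear of everything.

The last two camera views disagreed by 1–3 mm on the jars' front-to-back position, well inside the 8 mm limit. The stud depths and turns were judged only from the images.

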